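Check the frame corner with the square

TASK

Check the corner of the rust-red angle-iron frame: take the blue-gripped 90-degree square, push it into the inside of the corner so that its two outer edges press flush against both upright faces at once for about a second, then let go and leave it lying there flush against both faces. Leave the yellow-gripped 45-degree gauge where it is.

Things in the scene. Friction and masses are not known exactly. Their poses are not given: they have to be found in the camera images.
- square: 90-degree square, loose, flat: dark steel L plate 8 thick, legs 140 long, 24 wide, 52 x 52 web in the angle. Blue grip block on top, 50 long (own x), 20 wide (own y), top 70 above the underside. 0.3 kg. Origin: underside, below grip centre; z up. Outer heel at x=-50, y=-50; outer edges: y=-50 from the heel to x=90, and x=-50 from the heel to y=90. Sizes in mm.
- face_a: One bar of the fixed rust-red frame corner. Origin: inside corner at shelf height, z up. Upright face: plane y=0, from the corner 175 along +x, 22 high, 5 thick; 4 high foot flange outside, to y=-32. The square belongs on bare shelf at +x, +y: in place, its x and y axes point as these do and its origin is at x=50, y=50. Sizes in mm.
- face_b: The other bar of the same corner, rigidly joined to face_a, with the same origin and axes. Upright face: plane x=0, from the corner 175 along +y, 22 high, 5 thick; 4 high foot flange outside, to x=-32. Both faces are rigid; the edges of the square slide on them easily (friction about 0.25). Sizes in mm.
- mitre: 45-degree gauge, loose, flat, to be left alone: dark steel plate 8 thick, legs 140 and 130 long, 24 wide, meeting in a V of 45 degrees. Yellow grip block like the square's (50 x 20, top at 70). Origin: underside, below grip centre; grip along own x. Sizes in mm.
There are look-alikes about, which are no part of the job. Leave any green or turquoise look-alike of the square alone.

How it is judged (in metres and radians):
On the way:
1. the held square is pressed against both upright faces of the frame corner at once (over 1.5 N on each), lined up with them within 10 mm and 10 degrees, for 0.4 s (contact force between square and face_a above 1.5 N and contact force between square and face_b above 1.5 N and contact force between the fingers and square above 1 N and x of square in the frame of face_a between 0.04 and 0.06 m and y of square in the frame of face_a between 0.04 and 0.06 m and angle between the x axis of square and the x axis of face_a, either way round below 0.175 rad and angle between square's own z axis and vertical below 0.175 rad), for 0.4 s.
At the end, for the whole second after the job is handed in: The square lies flat on the shelf (underside within 6 mm of it, tilt under 5 degrees), released and at rest in the frame's inside corner, its outer edges within 10 mm and 10 degrees of the two faces (x of square in the frame of face_a between 0.04 and 0.06 m and y of square in the frame of face_a between 0.04 and 0.06 m and angle between the x axis of square and the x axis of face_a, either way round below 0.175 rad and angle between square's own z axis and vertical below 0.087 rad and height (world z) of square below 0.006 m and linear speed of square below 0.02 m/s and angular speed of square below 0.1 rad/s); the robot touches nothing.
It fails at once if the 45-degree gauge is moved more than 15 mm (distance of mitre from where it was at the start of the episode above 0.015 m).
It also fails if it takes over 43 s, if anything falls off the work surface, if the arm or the gripper's body presses on something with over 40 N, if the wrist force passes 120 N, or if a joint passes its speed limit or range.

ROBOT

A 6-joint arm with a two-finger parallel gripper is mounted at the origin on the work surface. World frame = base frame: x ahead of the robot, y to its left, z up, the work surface at z = 0. Lengths are in mm, angles in degrees, forces in N, time in s.
With the tool pointing down it reaches from about 275 to 775 mm from the base axis. Payload 14.6 kg.
Tool frame: the origin (TCP) lies midway between the tips of the shut fingers; the grasp point (between the pads) lies 19 mm behind it (manip.tcp_to_grasp is the distance from the TCP to the grasp point, in mm); x points along the fingers, y is the direction in which the jaws open and shut, and the axes are right-handed (so a half turn about x gives the same grasp; the last joint's range is limited). The gripper opens to 85 mm and grips with 20 to 120 N. Pads are 22 mm wide; open, the fingers measure 114 mm over their backs; the gripper's body (76 mm by 85 mm) begins 54 mm behind the grasp point. The pads swing forward as they close: fully open they stand 13 mm farther back than shut.
Start: joints at [59.742, 15.075, -2.767, 72.158, 0, 81.102], TCP at [191.222, 488.94, 202.478] pointing down, gripper open.
Joint ranges: [-151.79, 151.79], [-50.71, 97.33], [-67.44, 78.34], [-121.81, 120.89], [-77.56, 73.72], [-180, 180]. Speed limits (degrees/s): [108.29, 108.29, 147.25, 159.86, 180, 180].

INTERFACE

Orientations are given as a 3x3 rotation matrix whose columns are the frame's x, y, z axes.
In Python, from plant import manip gives the robot as it stands. The module is installed in compiled form; this text tells all that it offers.
- The arm moves only by the tool arm_command, never from a script. Its argument "steps" is a list of rows, each a list of 7 numbers: the opening in per cent of the stroke, from 0 (shut) to 100 (fully open), then the shift along the tool's x, y, z in m, then the turn, a rotation vector about the tool's x, y, z in degrees. A call has 1 to 12 rows; each row shifts and turns the commanded pose from where the row before left it, along the tool's axes as they then stand; what a row does not reach is not made up. A row lasts 1/12 s, in which the tool goes at most 41.7 mm and 7.16 degrees, less where a joint would pass 70% of its speed; a pose out of reach is approached as far as the arm can. A call is refused whole if a number of a shift passes 0.0417 or a number of a turn 7.16, either way. A call with a gripper value outside its range is refused whole. The fingers move at their own pace and stop on an object; "grip_force" is the grip in N (left out, the last holds). Time passes only in rows, so rows that do not move let the fingers close. It gives the time, the measured TCP pose, the force and the opening at its end, in the units of the state.
- manip.get_obs(): the state, without advancing time (a new reading comes with each control period).
- manip.camera(name): name is "side" or "top" or "wrist"; returns the picture (480x640x3 uint8, red, green, blue); there is no depth.
- manip.calibration(name): a dict with "mtx" (3x3 intrinsics, pixels), "pose" (4x4, takes a point from camera to world coordinates). Camera axes: x right, y up, looking along -z (the intrinsics and any distortion apply to the point x, -y, -z); pixel columns grow to the right and rows downward; lengths in mm; the calibration is good to about 2 mm. A picture is of the moment at which its call begins: read the wrist's pose just before it. calibration takes no time and is no camera call; for the wrist camera it gives the pose at the moment of the call.
- manip.close_job(): hands the job in, once; it reports no verdict.
Trained networks look in the newest picture that a camera, given by its name, has taken for a name from the list of things; names that differ only in an ending like _2 or _b are one class to them, and where a whole thing is asked for, a point or a joint stands for the part that bears it (a point fixed in the world has none). Each returns a list of dicts, best first, with "conf" (0 to 1); they miss things now and then, are a little off and sometimes report something else, mostly with a low value. They report only what shows in the picture. A call takes as long as a camera call. They do not tell look-alikes from the thing itself.
- manip.recognise(camera, thing): "xy" ([column, row] in pixels, amid what is visible of it).
- manip.pinpoint(camera, thing): "xy" ([column, row] in pixels: a listed point, or the origin of a listed thing).
The state is a dict: "time_s": time; "joint_pos": joint angles; "qd": joint speeds; "joint_torque": joint torques, N m; "ee_pos": TCP position; "eef_rot": TCP orientation; "contact_force": force on the tool from outside, world axes, zero at the start; "torque": the same for the moment, N m; "gripper_width": finger opening in mm.
Only numpy, scipy, OpenCV 4.12 (cv2) and the standard library are available. Lean on these libraries where they do the work, as an engineer would, in place of code of your own. Each camera call takes 0.05 s, during which the arm holds its last target.

## Working session

There is one attempt and no reset: what is moved stays moved. The work goes in short steps, Python scripts to look and compute and a tool call to move; the robot and the scene stay as the last step left them, time stands still between calls to the robot, and variables do not carry over. Pictures are saved under pics/ and viewed, and the job is handed in when it is done.

Besides the shell and the picture viewer there is one more tool, called after "Request:" as name([rows], argument=value, ...), one row to a line, values as JSON. arm_command: Moves the arm, as the interface text tells. Its arguments: {"type":"object","properties":{"steps":{"type":"array","items":{"type":"array","items":{"type":"number"}}},"grip_force":{"type":"number"}},"required":["steps"]}

```bash
mkdir -p pics; cat > h.py <<'E'
import numpy as np, cv2
from plant import manip
def snap(n,f):
    im=manip.camera(n); cv2.imwrite('pics/'+f,im[:,:,::-1]); return im
def ray(n,px,z=0,cal=None):
    c=cal or manip.calibration(n); K=np.array(c['mtx'],float); P=np.array(c['pose'],float)
    d=np.linalg.inv(K)@np.array([px[0],px[1],1.0]); d=np.array([d[0],-d[1],-d[2]])
    d=P[:3,:3]@d; o=P[:3,3]; return o+d*(z-o[2])/d[2]
def proj(n,p,cal=None):
    c=cal or manip.calibration(n); K=np.array(c['mtx'],float); P=np.array(c['pose'],float)
    q=P[:3,:3].T@(np.array(p,float)-P[:3,3]); q=np.array([q[0],-q[1],-q[2]]); q=K@q; return q[:2]/q[2]
E
python3 - <<'E'
from h import *
print({k:v for k,v in manip.calibration('top').items()})
for c in ['top','side','wrist']:
    snap(c,c+'0.png')
    if c=='wrist': continue
    for t in ['square','face_a','mitre']:
        print(c,t,'rec',manip.recognise(c,t)); print('   pin',manip.pinpoint(c,t))
print(manip.get_obs())
E
```

```text
{'mtx': array([[465.17729267,   0.        , 320.73357426],
       [  0.        , 465.17729267, 240.28925038],
       [  0.        ,   0.        ,   1.        ]]), 'pose': array([[ 1.12147171e-02,  9.87549405e-01, -1.56908901e-01,
         3.31123828e+02],
       [-9.99860596e-01,  9.13371769e-03, -1.39772584e-02,
        -1.21222522e+02],
       [-1.23700716e-02,  1.57043778e-01,  9.87514169e-01,
         1.09684452e+03],
       [ 0.00000000e+00,  0.00000000e+00,  0.00000000e+00,
         1.00000000e+00]])}
top square rec [{'xy': [377.1, 335.1], 'conf': 0.97}, {'xy': [491.4, 291.4], 'conf': 0.58}, {'xy': [482.0, 147.8], 'conf': 0.57}, {'xy': [426.0, 228.9], 'conf': 0.55}]
   pin [{'xy': [430.9, 235.0], 'conf': 0.85}, {'xy': [378.1, 337.4], 'conf': 0.75}, {'xy': [476.9, 152.8], 'conf': 0.58}, {'xy': [490.5, 292.1], 'conf': 0.57}]
top face_a rec [{'xy': [206.9, 207.9], 'conf': 0.73}, {'xy': [152.7, 244.8], 'conf': 0.64}]
   pin [{'xy': [172.8, 209.7], 'conf': 0.89}, {'xy': [164.8, 211.1], 'conf': 0.71}]
top mitre rec [{'xy': [315.5, 255.0], 'conf': 0.9}]
   pin [{'xy': [327.8, 252.9], 
[... 637 characters left out ...]
82862e+01,
       -3.50581274e-05,  8.11033154e+01]), 'qd': array([ 0.06031229, -0.03910547, -0.02058756, -0.00776928,  0.07865458,
       -0.01167203]), 'joint_torque': array([ 3.69022760e-03, -6.37374330e+01,  3.84742570e+01,  9.38486228e-04,
        9.54325378e-05, -1.36728165e-06]), 'ee_pos': array([191.19996798, 488.94519952, 202.47263628]), 'eef_rot': array([[-7.65442669e-06,  3.64202900e-01,  9.31319627e-01],
       [-1.43369166e-05,  9.31319627e-01, -3.64202900e-01],
       [-1.00000000e+00, -1.61400162e-05, -1.90717121e-06]]), 'contact_force': array([-0.19936695, -0.41411195,  0.75357443]), 'torque': array([ 0.07217864, -0.01725685,  0.01874328]), 'gripper_width': 85.32021311164853}
```

View pics/top0.png

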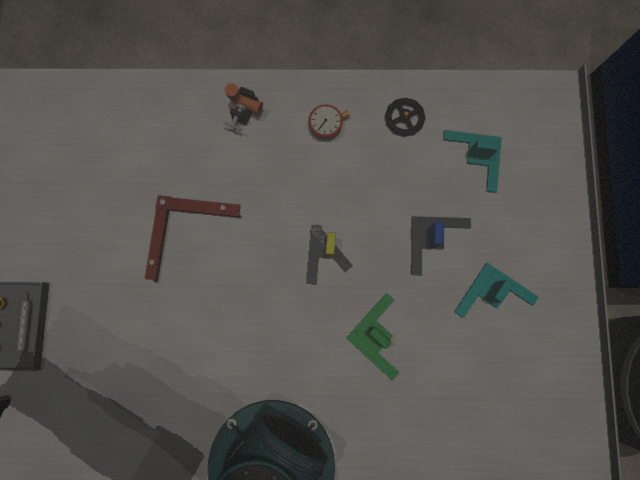

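View pics/side0.png

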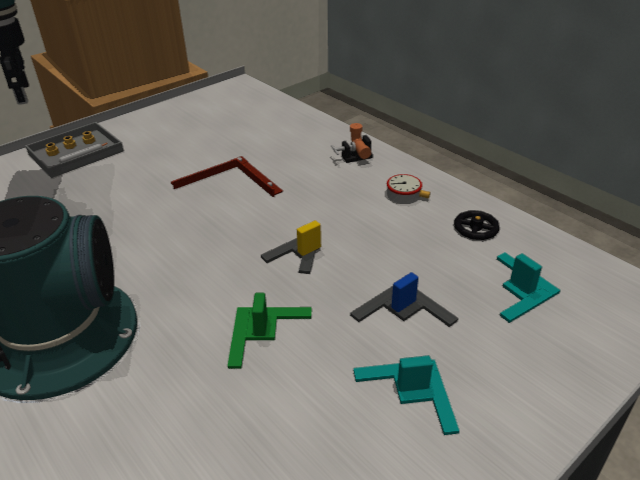

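The blue-gripped square has its heel near (412,217), with legs running right and down. The frame corner is near (165,205) and opens the same way, and the mitre (327,250) sits between the two. I'll fit both poses from masks.

```bash
cat > fit.py <<'E'
from h import *
from scipy.optimize import minimize
def box(x0,x1,y0,y1,z0,z1): return np.array([[x,y,z] for x in(x0,x1) for y in(y0,y1) for z in (z0,z1)],float)
SQ=[box(-50,90,-50,-26,0,8),box(-50,-26,-50,90,0,8),box(-50,2,-50,2,0,8),box(-25,25,-10,10,0,70)]
FR=[box(-5,175,-5,0,0,22),box(-5,0,-5,175,0,22),box(-32,175,-32,0,0,4),box(-32,0,-32,175,0,4)]
def render(parts,pose,cal,roi,S=4):
    x,y,t=pose; c,s=np.cos(t),np.sin(t); x0,y0,x1,y1=roi
    m=np.zeros(((y1-y0)*S,(x1-x0)*S),np.uint8)
    for b in parts:
        w=np.c_[x+c*b[:,0]-s*b[:,1],y+s*b[:,0]+c*b[:,1],b[:,2]]
        p=np.array([proj(None,q,cal) for q in w])
        p=(p-[x0,y0]+.5)*S-.5
        cv2.fillConvexPoly(m,cv2.convexHull(np.round(p*16).astype(np.int32)),255,shift=4)
    return cv2.resize(m,(x1-x0,y1-y0),interpolation=cv2.INTER_AREA)/255.
def fit(parts,mask,pose,cal,roi):
    x0,y0,x1,y1=roi; M=mask[y0:y1,x0:x1].astype(float)
    f=lambda p: np.abs(render(parts,(p[0],p[1],p[2]/100),cal,roi)-M).sum()
    p=np.array([pose[0],pose[1],pose[2]*100])
    for d in (15,4):
        r=minimize(f,p,method='Nelder-Mead',options=dict(initial_simplex=[p,p+[d,0,0],p+[0,d,0],p+[0,0,d]],xatol=.05,fatol=.05)); p=r.x
    return p[0],p[1],p[2]/100,r.fun,M.sum()
E
python3 - <<'E'
from fit import *
im=cv2.imread('pics/top0.png').astype(int); b,g,r=im[...,0],im[...,1],im[...,2]
cal=manip.calibration('top')
red=(r-np.maximum(g,b)>35)
dark=(r+g+b<270)
cv2.imwrite('pics/m.png',np.r_[red[100:340],dark[100:340]].astype(np.uint8)*255)
roi=(130,180,260,300); p0=ray('top',(167,208),0); print(p0)
print('frame',fit(FR,red,(p0[0],p0[1],np.pi),cal,roi))
roi=(400,205,485,285); p0=ray('top',(430,235),0); print(p0)
print('square',fit(SQ,dark,(p0[0],p0[1],np.pi),cal,roi))
print('mitre',ray('top',(327.8,252.9),0),ray('top',(331,243),70))
print('grip',ray('top',(437,235),70))
E
```

```text
[581.22177226 267.93461054   0.        ]
frame (np.float64(870.9439944868964), np.float64(184.32349943233032), np.float64(3.9332593202564796), np.float64(6.0), np.float64(6.0))
[ 520.58755184 -366.1658093     0.        ]
square (np.float64(513.42785099122), np.float64(-369.84968294647535), np.float64(3.1197208676431156), np.float64(288.67058823529413), np.float64(1849.0))
mitre [ 475.20912913 -122.83585294    0.        ] [ 488.36622136 -129.67946579   70.        ]
grip [ 508.63794222 -366.11500516   70.        ]
```

View pics/m.png

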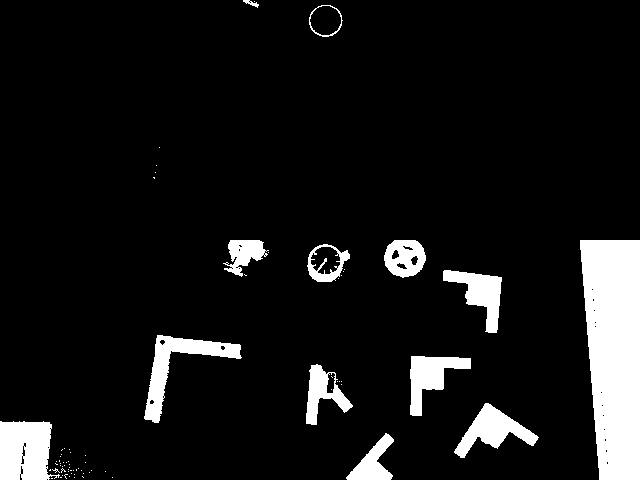

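```bash
python3 - <<'E'
from fit import *
im=cv2.imread('pics/top0.png').astype(int); s=im.sum(2)
print(s[255,405:430],s[250,140:170],im[250,155],im[255,416])
cal=manip.calibration('top')
k=np.ones((3,3),np.uint8)
out=[]
for nm,parts,roi,seed,th in (('frame',FR,(130,180,260,300),(600,275),270),('square',SQ,(400,205,485,285),(513,-368),270)):
    m=cv2.morphologyEx((s<th).astype(np.uint8),cv2.MORPH_CLOSE,np.ones((5,5),np.uint8) if nm=='frame' else k)
    r=fit(parts,m,(*seed,np.pi+(-.08 if nm=='frame' else 0)),cal,roi); print(nm,r,np.degrees(r[2]))
    x0,y0,x1,y1=roi; c=np.zeros((y1-y0,x1-x0,3)); c[...,2]=m[y0:y1,x0:x1]*255; c[...,1]=render(parts,r[:3],cal,roi)*255
    cv2.imwrite(f'pics/o_{nm}.png',cv2.resize(c.astype(np.uint8),None,fx=4,fy=4,interpolation=0))
E
```

```text
[303 294 299 301 310 295 191 174 178 176 172 171 169 170 175 170 190 285
 305 295 308 303 313 302 303] [312 306 305 311 311 302 307 307 299 214 177 154 160 161 156 156 154 161
 162 144 128 125 139 242 271 289 305 295 298 296] [39 43 74] [55 57 59]
frame (np.float64(575.0564815350875), np.float64(262.63779348020216), np.float64(3.0470731131049793), np.float64(272.45098039215685), np.float64(2382.0)) 174.58442924870425
square (np.float64(513.5079120611733), np.float64(-369.88119941183425), np.float64(3.1193360420984755), np.float64(289.1764705882353), np.float64(1849.0)) 178.72479009528513
```

View pics/o_square.png

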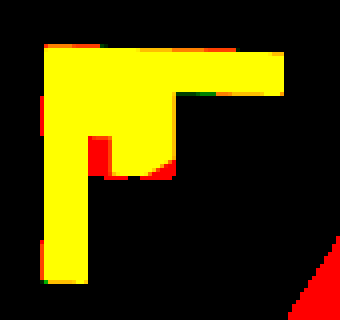

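View pics/o_frame.png

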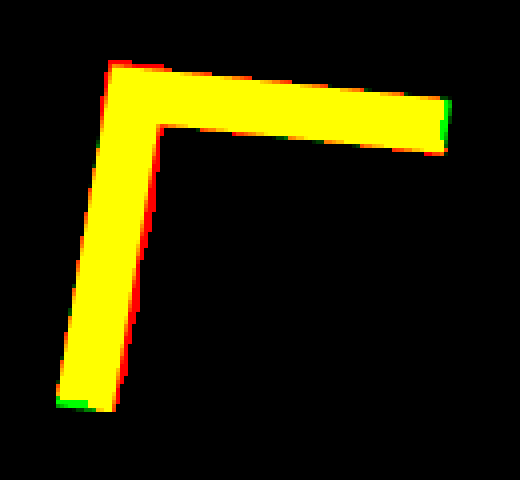

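Square is at about (513.5, -369.9, 178.7°) and the frame corner at about (575, 263, 174.6°). I'm turning the tool and travelling to above the square.

Request:
arm_command([
  [100,0,0,0,-6.7,0,0],
  [100,0,0,0,-6.7,0,0],
  [100,0,0,0,-6.7,0,0],
  [100,0,-0.0327,0.0131,0,0,0],
  [100,0,-0.0327,0.0131,0,0,0],
  [100,0,-0.0327,0.0131,0,0,0],
  [100,0,-0.0327,0.0131,0,0,0],
  [100,0,-0.0327,0.0131,0,0,0],
  [100,0,-0.0327,0.0131,0,0,0],
  [100,0,-0.0327,0.0131,0,0,0],
  [100,0,-0.0327,0.0131,0,0,0],
  [100,0,-0.0327,0.0131,0,0,0],
])

```text
time_s: 1.75
ee_pos: [302.8, 190.6, 202.7]
eef_rot: [[0.001, 0.022, 1.0], [0.0, 1.0, -0.022], [-1.0, 0.0, 0.001]]
contact_force: [1.3, 0.5, -0.9]
gripper_width: 85.2
```

Request:
arm_command([
  [100,0,-0.0327,0.0131,0,0,0],
  [100,0,-0.0327,0.0131,0,0,0],
  [100,0,-0.0327,0.0131,0,0,0],
  [100,0,-0.0327,0.0131,0,0,0],
  [100,0,-0.0327,0.0131,0,0,0],
  [100,0,-0.0327,0.0131,0,0,0],
  [100,0,-0.0327,0.0131,0,0,0],
  [100,0,-0.0327,0.0131,0,0,0],
  [100,0,-0.0327,0.0131,0,0,0],
  [100,0,-0.0327,0.0131,0,0,0],
])

```text
time_s: 2.58
ee_pos: [426.6, -139.6, 202.6]
eef_rot: [[0.0, 0.022, 1.0], [-0.0, 1.0, -0.022], [-1.0, -0.0, 0.0]]
contact_force: [1.3, 1.3, 0.1]
gripper_width: 85.4
```

Request:
arm_command([
  [100,0,-0.0327,0.0131,0,0,0],
  [100,0,-0.0327,0.0131,0,0,0],
  [100,0,-0.0327,0.0131,0,0,0],
  [100,0,-0.0327,0.0131,0,0,0],
  [100,0,-0.0327,0.0131,0,0,0],
  [100,0,-0.0327,0.0131,0,0,0],
  [100,0,-0.0327,0.0131,0,0,0],
  [100,0,0,0,0,0,0],
])

```text
time_s: 3.25
ee_pos: [514.1, -373.6, 200.7]
eef_rot: [[-0.001, 0.025, 1.0], [-0.0, 1.0, -0.025], [-1.0, -0.0, -0.0]]
contact_force: [0.2, -1.3, 0.0]
gripper_width: 85.6
```

```bash
python3 - <<'E'
from h import *
o=manip.get_obs(); c=manip.calibration('wrist'); im=snap('wrist','w1.png')
print(o['time_s'],o['ee_pos'],o['eef_rot'])
print(manip.pinpoint('wrist','square'))
np.savez('w1.npz',mtx=c['mtx'],pose=c['pose'])
for p in [(513.5,-369.9,70)]: print(proj(None,p,c))
b,g,r=[im[...,i].astype(int) for i in (2,1,0)]
m=((b-r>40)&(b-g>30)).astype(np.uint8); M=cv2.moments(m,True); 
n,l,st,ce=cv2.connectedComponentsWithStats(m); i=1+np.argmax(st[1:,4]); print(st[i],ce[i])
print(ray(None,ce[i],70,c))
E
```

```text
3.25 [ 514.14000245 -373.56757729  200.67035305] [[-5.04998876e-04  2.46387021e-02  9.99696294e-01]
 [-3.64258583e-04  9.99696350e-01 -2.46388875e-02]
 [-9.99999806e-01 -3.76590566e-04 -4.95870674e-04]]
[{'xy': [227.6, 369.0], 'conf': 0.92}, {'xy': [318.9, 201.7], 'conf': 0.81}, {'xy': [176.4, 76.3], 'conf': 0.62}]
[319.98502725 217.53804685]
[ 311  183   22   62 1149] [321.2410792  215.97302002]
[ 512.10619107 -368.75862524   70.        ]
```

View pics/w1.png

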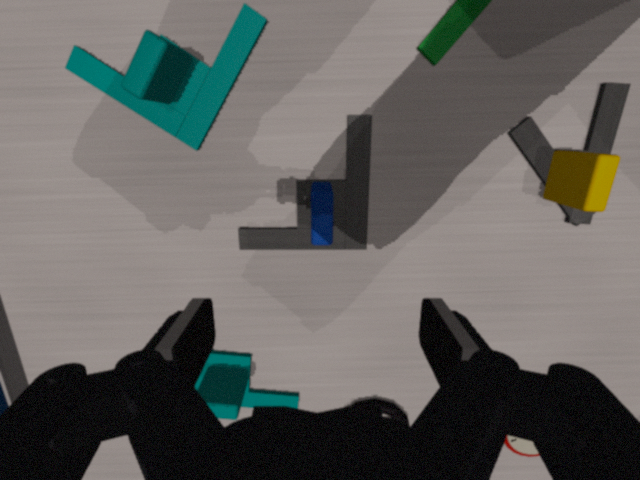

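The wrist view shows the blue grip at (321,216), which gives a position within 2 mm of the top-camera fit. Descending and gripping.

Request:
arm_command([
  [100,0.03,0.004,-0.001,0,0,0],
  [100,0.03,0,0,0,0,0],
  [100,0.03,0,0,0,0,0],
  [100,0.03,0,0,0,0,0],
  [100,0.03,0,0,0,0,0],
  [100,0.016,0,0,0,0,0],
  [100,0,0,0,0,0,0],
  [0,0,0,0,0,0,0],
  [0,0,0,0,0,0,0],
  [0,0,0,0,0,0,0],
  [0,0,0,0,0,0,0],
  [0,0,0,0,0,0,0],
], grip_force=60)

```text
time_s: 4.35
ee_pos: [512.6, -364.9, 37.5]
eef_rot: [[0.001, 0.022, 1.0], [-0.001, 1.0, -0.022], [-1.0, -0.001, 0.001]]
contact_force: [-1.2, -1.5, 2.2]
gripper_width: 25.8
```

Request:
arm_command([
  [0,0,0,0,0,0,0],
  [0,0,0,0,0,0,0],
  [0,0,0,0,0,0,0],
  [0,0,0,0,0,0,0],
])

```text
time_s: 4.68
ee_pos: [512.5, -365.0, 37.6]
eef_rot: [[0.001, 0.022, 1.0], [-0.001, 1.0, -0.022], [-1.0, -0.001, 0.001]]
contact_force: [-2.0, 0.3, 9.7]
gripper_width: 17.2
```

Request:
arm_command([
  [0,-0.005,0,0,0,0,0],
  [0,-0.015,0,0,0,0,0],
  [0,-0.03,0,0,0,0,0],
  [0,-0.03,0,0,0,0,0],
  [0,-0.03,0,0,2.0,0,0],
  [0,-0.01,0,0,2.1,0,0],
  [0,0,0.01,-0.001,0,0,0],
])

```text
time_s: 5.27
ee_pos: [513.0, -356.3, 159.3]
eef_rot: [[0.003, 0.096, 0.995], [-0.003, 0.995, -0.096], [-1.0, -0.003, 0.004]]
contact_force: [0.6, 0.4, -3.0]
gripper_width: 17.0
```

```bash
python3 - <<'E'
from h import *
o=manip.get_obs(); print(o['time_s'],o['ee_pos'],o['contact_force'],o['gripper_width'])
snap('side','s2.png')
E
```

```text
5.2667 [ 512.96010034 -356.27548394  159.2976949 ] [ 0.59914871  0.4464818  -3.02397931] 17.019174871361255
```

View pics/s2.png

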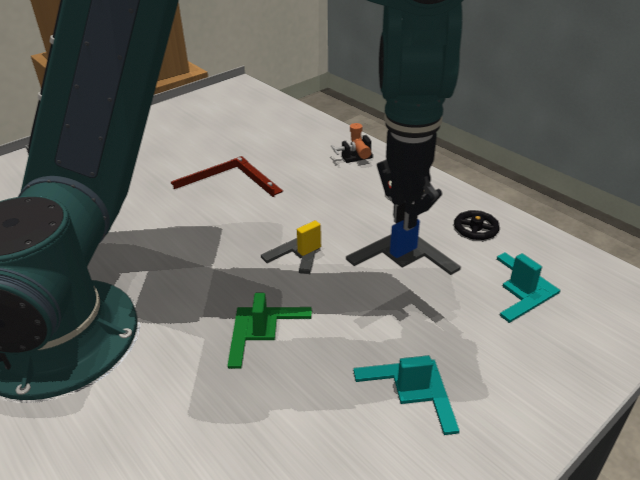

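The square is held level and lifted to about 120 mm. Carrying it over to the frame.

Request:
arm_command([
  [0,0,0.02,-0.003,0,0,0],
  [0,0,0.035,-0.0045,0,0,0],
  [0,0,0.035,-0.0045,0,0,0],
  [0,0,0.035,-0.0045,0,0,0],
  [0,0,0.035,-0.0045,0,0,0],
  [0,0,0.035,-0.0045,0,0,0],
  [0,0,0.035,-0.0045,0,0,0],
  [0,0,0.035,-0.0045,0,0,0],
  [0,0,0.035,-0.0045,0,0,0],
  [0,0,0.035,-0.0045,0,0,0],
  [0,0,0.035,-0.0045,0,0,0],
  [0,0,0.035,-0.0045,0,0,0],
])

```text
time_s: 6.32
ee_pos: [496.0, 55.7, 155.2]
eef_rot: [[-0.002, 0.092, 0.996], [0.0, 0.996, -0.092], [-1.0, 0.0, -0.002]]
contact_force: [0.7, -0.8, -1.9]
gripper_width: 17.6
```

Request:
arm_command([
  [0,0,0.035,-0.0045,0,0,0],
  [0,0,0.035,-0.0045,0,0,0],
  [0,0,0.035,-0.0045,0,0,0],
  [0,0,0.02,-0.0045,0,0,0],
  [0,0,0.01,-0.0045,0,0,0],
  [0,0,0,0,0,0,0],
  [0,0,0,0,0,0,0],
])

```text
time_s: 6.9
ee_pos: [486.9, 190.0, 155.7]
eef_rot: [[-0.001, 0.092, 0.996], [-0.001, 0.996, -0.092], [-1.0, -0.001, -0.001]]
contact_force: [0.2, -0.4, -2.3]
gripper_width: 17.0
```

```bash
python3 - <<'E'
from fit import *
o=manip.get_obs(); c=manip.calibration('wrist'); im=snap('wrist','w3.png'); snap('top','t3.png'); 
print(o['time_s'],o['ee_pos'],o['eef_rot'],o['gripper_width'],o['contact_force'])
np.savez('w3.npz',mtx=c['mtx'],pose=c['pose'])
def F(p,q): 
    x,y,t=q; return (x+np.cos(t)*p[0]-np.sin(t)*p[1],y+np.sin(t)*p[0]+np.cos(t)*p[1],p[2])
q=(575,262.6,np.radians(174.6))
v=im.copy()
P=lambda *p: tuple(int(round(a)) for a in proj(None,F(p,q),c))
cv2.line(v,P(0,0,22),P(175,0,22),(0,255,0)); cv2.line(v,P(0,0,22),P(0,175,22),(0,255,0))
s=(o['ee_pos'][0],o['ee_pos'][1],np.radians(174.6)); z=o['ee_pos'][2]-37.5+8
P=lambda *p: tuple(int(round(a)) for a in proj(None,F((p[0],p[1],z),s),c))
cv2.line(v,P(-50,-50),P(90,-50),(255,255,0)); cv2.line(v,P(-50,-50),P(-50,90),(255,255,0))
cv2.imwrite('pics/w3o.png',v[:,:,::-1])
E
```

```text
6.9 [486.94719809 190.01795843 155.68606128] [[-1.49223576e-03  9.17468253e-02  9.95781248e-01]
 [-6.20185009e-04  9.95782080e-01 -9.17478313e-02]
 [-9.99998694e-01 -7.54477998e-04 -1.42904163e-03]] 16.96023476654835 [ 0.15843075 -0.40733144 -2.29830157]
```

View pics/w3o.png

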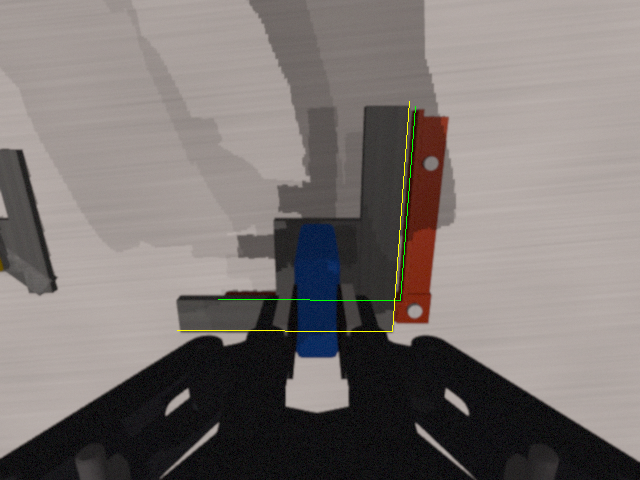

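View pics/t3.png

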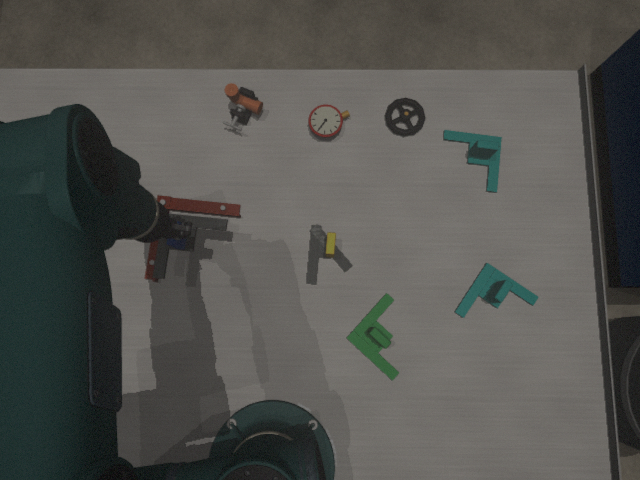

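The held square lines up with the frame, with about 31 mm clear to each face. Lowering it inside the corner, then approaching both faces.

Request:
arm_command([
  [0,0.015,0,0,0,0,0],
  [0,0.03,0,0,0,0,0],
  [0,0.03,0,0,0,0,0],
  [0,0.02,0,0,0,0,0],
  [0,0.012,0,0,0,0,0],
  [0,0.008,0,0,0,0,0],
  [0,0,0,0,0,0,0],
  [0,0,0.008,0.008,0,0,0],
  [0,0,0.008,0.008,0,0,0],
  [0,0,0.006,0.006,0,0,0],
  [0,0,0,0,0,0,0],
  [0,0,0,0,0,0,0],
])

```text
time_s: 8.0
ee_pos: [512.0, 209.9, 41.8]
eef_rot: [[0.0, 0.093, 0.996], [0.0, 0.996, -0.093], [-1.0, 0.0, 0.0]]
contact_force: [0.1, 0.4, -1.3]
gripper_width: 17.5
```

```bash
python3 - <<'E'
from h import *
o=manip.get_obs(); print(o['time_s'],o['ee_pos'],o['contact_force'],o['torque'],o['gripper_width'])
snap('wrist','w4.png');snap('side','s4.png')
im=cv2.imread('pics/s4.png')[120:260,130:330]; cv2.imwrite('pics/s4c.png',cv2.resize(im,None,fx=4,fy=4,interpolation=2))
E
```

```text
8.0 [512.03632323 209.92365435  41.81486615] [ 0.13909228  0.44364278 -1.30585426] [ 0.01773004  0.06246978 -0.00235403] 17.45391741077528
```

View pics/w4.png

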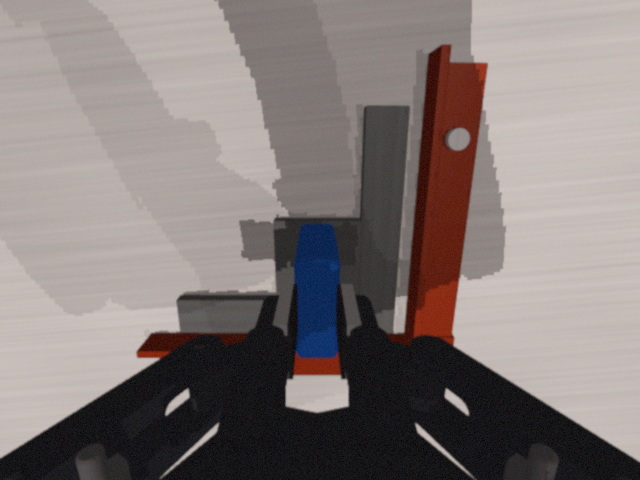

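View pics/s4c.png

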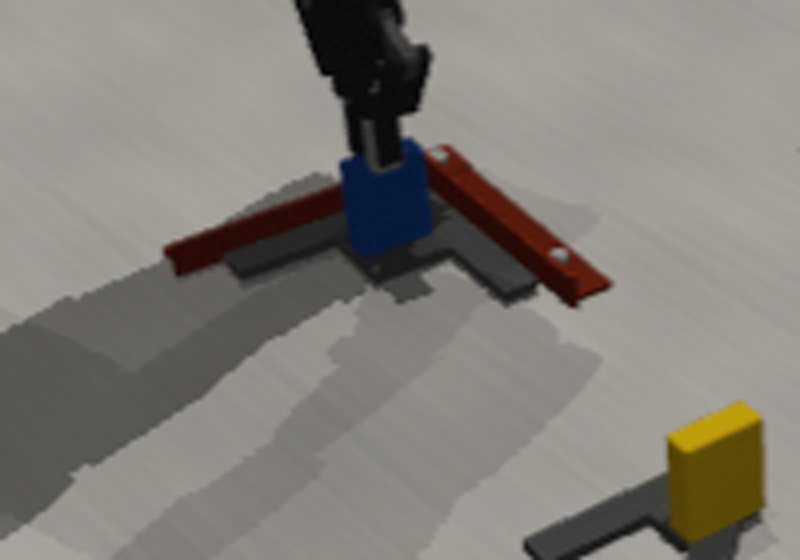

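The gaps are about 8 mm on each side and the square is about 4 mm up. Lowering 3 mm and closing in gently.

Request:
arm_command([
  [0,0.002,0.002,0.002,0,0,0],
  [0,0.001,0.002,0.002,0,0,0],
  [0,0,0.002,0.002,0,0,0],
  [0,0,0.001,0.001,0,0,0],
  [0,0,0,0,0,0,0],
  [0,0,0,0,0,0,0],
])

```text
time_s: 8.6
ee_pos: [519.4, 216.4, 38.4]
eef_rot: [[-0.0, 0.093, 0.996], [-0.0, 0.996, -0.093], [-1.0, -0.0, -0.0]]
contact_force: [-0.5, 0.5, -2.9]
gripper_width: 17.2
```

Request:
arm_command([
  [0,0,0.001,0.001,0,0,0],
  [0,0,0.001,0.001,0,0,0],
  [0,0,0,0,0,0,0],
])

```text
time_s: 8.85
ee_pos: [520.8, 217.8, 38.5]
eef_rot: [[-0.002, 0.094, 0.996], [-0.001, 0.996, -0.094], [-1.0, -0.001, -0.001]]
contact_force: [-5.9, -1.8, 2.5]
gripper_width: 17.0
```

Request:
arm_command([
  [0,0,0.001,0,0,0,0],
  [0,0,0.001,0,0,0,0],
  [0,0,0,0,0,0,0],
])

```text
time_s: 9.1
ee_pos: [521.0, 219.6, 38.5]
eef_rot: [[-0.001, 0.094, 0.996], [-0.001, 0.996, -0.094], [-1.0, -0.001, -0.001]]
contact_force: [-5.8, -2.7, 3.2]
gripper_width: 17.3
```

Request:
arm_command([
  [0,0,0.001,0,0,0,0],
  [0,0,0.001,0.0005,0,0,0],
  [0,0,0,0,0,0,0],
])

```text
time_s: 9.35
ee_pos: [521.0, 220.2, 38.6]
eef_rot: [[-0.002, 0.094, 0.996], [-0.004, 0.996, -0.094], [-1.0, -0.004, -0.002]]
contact_force: [-10.6, -14.7, 11.5]
gripper_width: 16.7
```

```bash
python3 - <<'E'
from h import *
o=manip.get_obs(); print(o['time_s'],o['ee_pos'],o['contact_force'],o['torque'],o['gripper_width'])
snap('wrist','w5.png')
E
```

```text
9.35 [520.97630356 220.15996374  38.63984786] [-10.56732482 -14.73790443  11.45310922] [-3.03591699  1.99895745 -0.02598877] 16.677168994843623
```

View pics/w5.png

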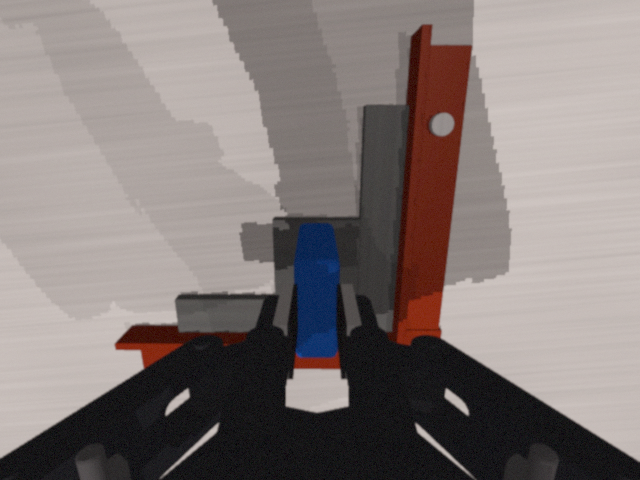

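Both faces now push back, with about 10.6 N in x and 14.7 N in y. Holding for over a second.

Request:
arm_command([
  [0,0,0,0,0,0,0],
  [0,0,0,0,0,0,0],
  [0,0,0,0,0,0,0],
  [0,0,0,0,0,0,0],
  [0,0,0,0,0,0,0],
  [0,0,0,0,0,0,0],
  [0,0,0,0,0,0,0],
  [0,0,0,0,0,0,0],
  [0,0,0,0,0,0,0],
  [0,0,0,0,0,0,0],
])

```text
time_s: 10.23
ee_pos: [521.0, 220.2, 38.6]
eef_rot: [[-0.002, 0.094, 0.996], [-0.004, 0.996, -0.094], [-1.0, -0.004, -0.002]]
contact_force: [-10.3, -13.2, 11.8]
gripper_width: 17.3
```

Request:
arm_command([
  [0,0,0,0.0005,0,0,0],
  [0,0,0,0,0,0,0],
  [0,0,0,0,0,0,0],
  [0,0,0,0,0,0,0],
  [0,0,0,0,0,0,0],
  [0,0,0,0,0,0,0],
  [0,0,0,0,0,0,0],
  [0,0,0,0,0,0,0],
  [0,0,0,0,0,0,0],
  [0,0,0,0,0,0,0],
])

```text
time_s: 11.07
ee_pos: [520.9, 220.2, 38.6]
eef_rot: [[-0.003, 0.094, 0.996], [-0.004, 0.996, -0.094], [-1.0, -0.004, -0.003]]
contact_force: [-12.6, -13.5, 12.4]
gripper_width: 17.3
```

Request:
arm_command([
  [0,0,-0.001,-0.0007,0,0,0],
  [0,0,0,0,0,0,0],
  [60,0,0,0,0,0,0],
  [60,0,0,0,0,0,0],
  [60,0,0,0,0,0,0],
  [60,0,0,0,0,0,0],
  [60,0,0,0,0,0,0],
  [60,0,0,0,0,0,0],
])

```text
time_s: 11.73
ee_pos: [522.3, 221.2, 38.5]
eef_rot: [[0.0, 0.093, 0.996], [0.0, 0.996, -0.093], [-1.0, 0.0, 0.0]]
contact_force: [-0.4, -0.8, 0.7]
gripper_width: 51.1
```

```bash
python3 - <<'E'
from h import *
o=manip.get_obs(); print(o['time_s'],o['ee_pos'],o['contact_force'],o['torque'],o['gripper_width'])
snap('wrist','w6.png')
E
```

```text
11.7333 [522.30009397 221.18380851  38.50856652] [-0.35557613 -0.80203167  0.67865472] [-0.01220629  0.00242039 -0.00437383] 51.112244826463225
```

View pics/w6.png

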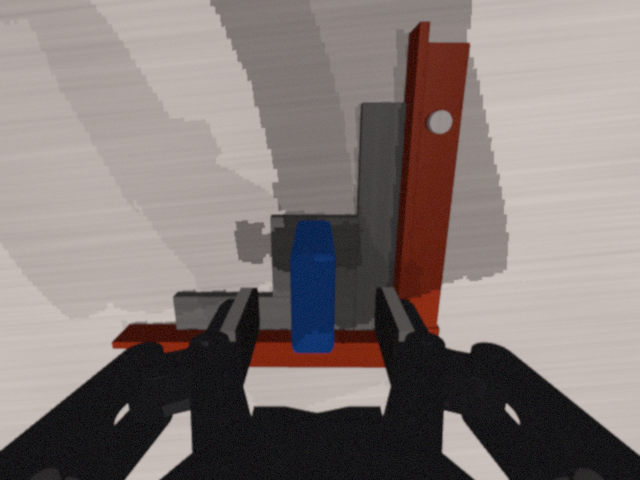

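The fingers are clear of the grip, and the square sits against both faces. Raising the arm and checking.

Request:
arm_command([
  [60,-0.01,0,0,0,0,0],
  [60,-0.03,0,0,0,0,0],
  [60,-0.04,0,0,0,0,0],
  [60,-0.04,0,0,0,0,0],
  [60,-0.03,0,0,0,0,0],
  [60,0,0,-0.03,0,0,0],
  [60,0,0,-0.03,0,0,0],
  [60,0,0,0,0,0,0],
  [60,0,0,0,0,0,0],
])

```text
time_s: 12.53
ee_pos: [461.5, 226.9, 189.7]
eef_rot: [[0.001, 0.093, 0.996], [0.0, 0.996, -0.093], [-1.0, 0.0, 0.001]]
contact_force: [1.2, 0.7, 0.2]
gripper_width: 51.2
```

```bash
python3 - <<'E'
from fit import *
o=manip.get_obs(); c=manip.calibration('wrist'); im=snap('wrist','w7.png'); print(o['time_s'],o['ee_pos'],o['contact_force'])
snap('side','s7.png'); t=snap('top','t7.png')
print(manip.pinpoint('top','mitre')[:1])
def F(p,q): 
    x,y,t=q; return (x+np.cos(t)*p[0]-np.sin(t)*p[1],y+np.sin(t)*p[0]+np.cos(t)*p[1],p[2])
q=(575,262.6,np.radians(174.6))
# overlay of square ideally in place
v=im.copy(); s=(*F((50,50,0),q)[:2],q[2])
for L in ([(-50,-50,8),(90,-50,8),(90,-26,8),(-26,-26,8),(-26,90,8),(-50,90,8),(-50,-50,8)],[(-25,-10,70),(25,-10,70),(25,10,70),(-25,10,70),(-25,-10,70)]):
    pts=np.array([proj(None,F(p,s),c) for p in L]); cv2.polylines(v,[np.round(pts).astype(np.int32)],False,(255,255,0))
cv2.imwrite('pics/w7o.png',v[:,:,::-1])
E
```

```text
12.5333 [461.53732651 226.89520132 189.72076275] [1.15574544 0.72666157 0.20528829]
[{'xy': [331.2, 247.1], 'conf': 0.67}]
```

View pics/w7o.png

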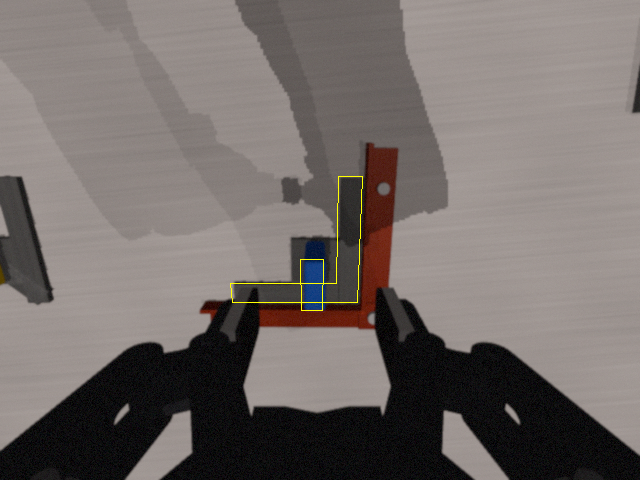

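View pics/s7.png

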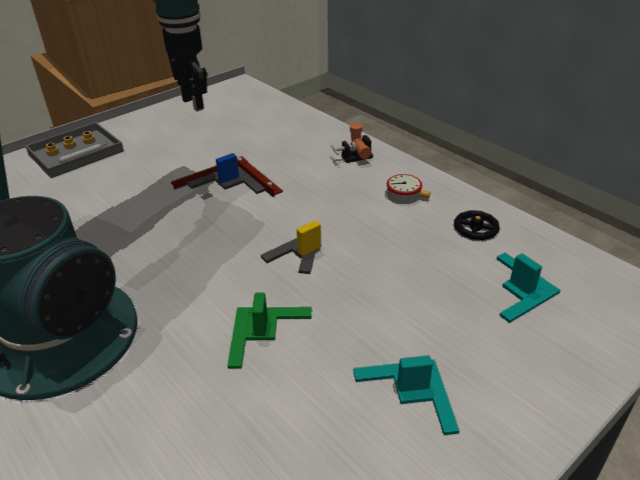

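The square lies flat in the corner with its edges against both faces. The mitre looks the same in the side view as at the start. Handing in.

```bash
python3 - <<'E'
from h import *
a=cv2.imread('pics/top0.png').astype(int)[215:295,298:360]; b=cv2.imread('pics/t7.png').astype(int)[215:295,298:360]
print('mitre area diff',np.abs(a-b).mean())
print(manip.close_job(), manip.get_obs()['time_s'])
E
```

```text
mitre area diff 5.359341397849462
the job is handed in; nothing more can be done
the job is handed in; nothing more can be done
```

I took the blue-gripped square, carried it over the yellow gauge, and pressed it into the frame's inside corner. I held it there for about 1.7 s, then let go, backed the arm clear and handed the job in. My last clock reading before that was 12.5 s.

- **Pressing:** the wrist force during the hold was about 10–13 N toward one face and 13–15 N toward the other, with the square still gripped.
- **Final position:** in the last wrist and side pictures the square lies flat with its outer edges against both faces. The outline of its intended place matched it within a few pixels. The fingers are clear and the contact force is near zero.
- **Gauge:** it shows no visible shift. The network's last top-view fix of its origin, at low confidence (0.67), was about 7 px (roughly 15 mm) from the first one. A before/after comparison of that part of the top view showed only a small average difference (5.4 grey levels), so I put the offset down to network error.
- **Other disagreement:** the finger opening read about 17 mm on the 20 mm grip block, which I took as a sensor offset.

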